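Load two pegs into the peg driver's feed tube

ROBOT

A 6-joint arm with a two-finger parallel gripper is mounted at the origin on the work surface. World frame = base frame: x ahead of the robot, y to its left, z up, the work surface at z = 0. Lengths are in m, angles in rad, forces in N, time in s.
With the tool pointing down it reaches from about 0.35 to 0.975 m from the base axis. Payload 4.9 kg.
Tool frame: the origin (TCP) lies midway between the tips of the shut fingers; the grasp point (between the pads) lies 19 mm behind it (manip.pinch_z is the distance from the TCP to the grasp point, in m); z points along the fingers, y is the direction in which the jaws open and shut (so a half turn about z gives the same grasp; the last joint's range is limited). The gripper opens to 85 mm and grips with 20 to 120 N. Pads are 22 mm wide; open, the fingers measure 114 mm over their backs; the gripper's body (76 mm by 85 mm) begins 54 mm behind the grasp point. The pads swing forward as they close: fully open they stand 13 mm farther back than shut.
Start: joints at [-1.409, 0.053, 1.613, -0, 1.476, -0.119], TCP at [0.173, -0.601, 0.231] pointing down, gripper open.
Joint ranges: [-3.01, 3.01], [-1.01, 2.22], [0.06, 2.58], [-1.02, 4.17], [0.09, 2.62], [-3.14, 3.14]. Speed limits (rad/s): [2.57, 2.57, 3.14, 3.14, 3.14, 3.14].

INTERFACE

Orientations are given as a unit quaternion [w, x, y, z].
In Python, from plant import manip gives the robot as it stands.
- The arm moves only by the tool drive_tool, never from a script. Its argument "commands" is text: rows parted by semicolons, each of 5 numbers parted by spaces: the finger opening in mm, from 0 to 85.4, then the shift along the tool's x, y, z in units of 30 mm (1.0 is 30 mm), then the turn about the tool's z in degrees. A call has exactly 8 rows; each row shifts and turns the commanded pose from where the row before left it, along the tool's axes as they then stand; what a row does not reach is not made up. A row lasts 1/8 s, in which the tool goes at most 62.5 mm and 10.7 degrees, less where a joint would pass 70% of its speed; a pose out of reach is approached as far as the arm can. A call is refused whole if a number of a shift passes 1 or a number of a turn 10.7, either way. A call with a gripper value outside its range is refused whole. The fingers move at their own pace and stop on an object; the grip force is fixed at half the most. Time passes only in rows, so rows that do not move let the fingers close, or fill a call up. It gives the time, the measured TCP pose, the force and the opening at its end, in the units of the state.
- manip.state(): the state, without advancing time (a new reading comes with each control period).
- manip.grab_frame(name): name is "scene" or "top" or "wrist"; returns the picture (384x512x3 uint8, red, green, blue); there is no depth.
- manip.camera_params(name): a dict with "fx", "fy", "cx", "cy" (pixels), "xyz" and "orientation" of the camera in the world. Camera axes: x right, y down, z forward; pixel columns grow to the right and rows downward; lengths in m; the calibration is good to about 2 mm. A picture is of the moment at which its call begins: read the wrist's pose just before it. camera_params takes no time and is no camera call; for the wrist camera it gives the pose at the moment of the call.
- manip.job_done(): hands the job in, once; it reports no verdict.
The state is a dict: "time": time; "joint_pos": joint angles; "joint_vel": joint speeds; "joint_efforts": joint torques, N m; "tool_pos": TCP position; "tool_rot": TCP orientation; "contact_force": force on the tool from outside, world axes, zero at the start; "ft_torque": the same for the moment, N m; "gripper_width": opening from 0.0 (shut) to 1.0 (fully open).
Only numpy, scipy, OpenCV 4.12 (cv2) and the standard library are available. Lean on these libraries where they do the work, as an engineer would, in place of code of your own. Each camera call takes 0.05 s, during which the arm holds its last target. There are 200 camera calls.

TASK

Load the two slim round wooden pegs on end, one after the other, into the upright steel feed tube of the peg driver: stand the first in the flared mouth, then set the second on top of it and push it down, so that it drives the first deeper, until the stack reaches the closed bottom and goes no further. The second peg then still stands about 50 mm out of the mouth: let go and leave it upright. The thick peg and the square block do not belong in this tube.

Things in the scene. Friction and masses are not known exactly. Their poses are not given: they have to be found in the camera images.
- peg_a_center (a point): first slim peg: a solid round peg of bare beech, 28 mm in diameter and 90 mm long, ends chamfered 3 mm, about 40 g, standing on end on the bench at the start; this point is its centre, 45 mm from either end, z along its length. The two slim pegs are alike and may be used in either order. Standing near them, not wanted: a peg of the same length but 48 mm thick, and a square wooden block 42 x 42 x 75 mm; neither fits the tube
- peg_b_center (a point): second slim peg, the same as the first: 28 mm in diameter, 90 mm long, about 40 g; this point is its centre, 45 mm from either end, z along its length
- tube_mouth (a point): centre of the mouth of the feed tube, level with its rim, z up. An upright steel tube fixed on a green base plate 120 x 120 x 14 mm, its rim 150 mm above the bench. The mouth is a funnel 60 mm wide (68 mm over the rim) that narrows over 14 mm of depth to a straight bore 32 mm wide. A brass follower disc inside is the floor that pegs stand on; with it fully down the bore is 130 mm deep from the rim, so that two pegs (180 mm) stand 50 mm out of the mouth
- follower (a joint): depth of the brass follower disc in the tube, in m: at 0 its top lies 40 mm below the rim, at 0.090 it rests on the closed bottom, 130 mm below the rim. It starts between 0 and 0.010. It is held by friction alone: it stays where it is, carries the pegs' weight, does not spring back, and takes about 5 N to push down, a little more when pushed fast
Things that resemble listed ones, but are neither listed nor needed, are in the scene too. Of the things that look like the part that bears tube_mouth, the smallest one is meant.

How it is judged:
On the way:
1. one slim peg stands in the mouth of the tube while the other is still away from it ((((horizontal distance between peg_a_center and tube_mouth below 0.012 m and height (world z) of peg_a_center below 0.17 m and angle between peg_a_center's own z axis and vertical below 0.2 rad) and horizontal distance between peg_b_center and tube_mouth above 0.05 m) or ((horizontal distance between peg_b_center and tube_mouth below 0.012 m and height (world z) of peg_b_center below 0.17 m and angle between peg_b_center's own z axis and vertical below 0.2 rad) and horizontal distance between peg_a_center and tube_mouth above 0.05 m))), for 0.2 s.
At the end, for the whole second after the job is handed in: Both slim pegs stand in the tube, one on the other, each upright within about 11 degrees and its centre within 12 mm of the tube's axis, no peg's centre higher than 167 mm above the bench (155 mm when fully home), and the follower within 10 mm of the closed bottom (joint above 0.080) (horizontal distance between each of peg_a_center, peg_b_center and tube_mouth below 0.012 m and height (world z) of each of peg_a_center, peg_b_center below 0.167 m and angle between each of peg_a_center, peg_b_center's own z axis and vertical below 0.2 rad and value of joint follower above 0.08 m); the robot touches nothing.
It also fails if it takes over 61 s, if anything falls off the work surface, if the arm or the gripper's body presses on something with over 40 N, if the wrist force passes 120 N, or if a joint passes its speed limit or range.

## Working session

There is one attempt and no reset: what is moved stays moved. The work goes in short steps, Python scripts to look and compute and a tool call to move; the robot and the scene stay as the last step left them, time stands still between calls to the robot, and variables do not carry over. Pictures are saved under pics/ and viewed, about 8 in all and at most 12, crops included, and the job is handed in when it is done.

Besides the shell and the picture viewer there is one more tool, called after "Call:" as name(argument=value, ...) on one line, values as JSON. drive_tool: Moves the arm, as the interface text tells. Its arguments: {"type":"object","properties":{"commands":{"type":"string"}},"required":["commands"]}

```bash
mkdir -p pics
cat > h.py <<'E'
import numpy as np, cv2
from scipy.spatial.transform import Rotation as R
from plant import manip
def rot(q): return R.from_quat([q[1],q[2],q[3],q[0]]).as_matrix()
def ray(c,u,v):
    d=rot(c["orientation"])@np.array([(u-c["cx"])/c["fx"],(v-c["cy"])/c["fy"],1]); return np.array(c["xyz"]),d
def atz(c,u,v,z):
    o,d=ray(c,u,v); return o+d*(z-o[2])/d[2]
def proj(c,p):
    q=rot(c["orientation"]).T@(np.array(p)-c["xyz"]); return [c["fx"]*q[0]/q[2]+c["cx"],c["fy"]*q[1]/q[2]+c["cy"]]
def save(n,im,s=1): cv2.imwrite("pics/"+n+".png",cv2.resize(cv2.cvtColor(im,cv2.COLOR_RGB2BGR),None,fx=s,fy=s,interpolation=cv2.INTER_CUBIC))
E
python3 - <<'E'
from h import *
s=manip.state(); print(s)
for n in ("scene","top"):
    c=manip.camera_params(n); print(n,c); im=manip.grab_frame(n); np.save(n+".npy",im); save(n,im,1.5)
E
```

```text
{'time': 0.0, 'joint_pos': array([-1.40900141e+00,  5.33743577e-02,  1.61431998e+00, -1.62365856e-05,
        1.47599228e+00, -1.18960719e-01]), 'joint_vel': array([ 1.10618394e-03, -3.80881105e-04, -3.79364597e-05,  8.28190350e-04,
       -1.85466519e-04,  1.41054252e-03]), 'joint_efforts': array([ 7.81896506e-04, -3.93678296e+01, -3.70175064e+01, -3.86977251e-05,
        6.99349330e-03,  3.57661687e-07]), 'tool_pos': array([ 0.17309307, -0.59989435,  0.23003665]), 'tool_rot': array([-1.04656910e-03,  9.90162552e-01,  1.39917921e-01, -3.05007863e-05]), 'contact_force': array([ 0.26804293, -0.71430339,  0.31694255]), 'ft_torque': array([ 0.05009587,  0.04843173, -0.0131765 ]), 'gripper_width': 0.9990957041596029}
scene {'fx': 379.7781658154882, 'fy': 379.7781658154882, 'cx': 262.9259969881534, 'cy': 189.85469628800567, 'xyz': array([ 0.82695196, -0.22345622,  0.84768231]), 'orientation': array([-0.26159381,  0.83593098,  0.46155476, -0.14055346])}
top {'fx': 416.9303031839737, 'fy': 416.9303031839737, 'cx': 257.47210615764504, 'cy': 189.56051123111044, 'xyz': array([0.37000142, 0.03350216, 1.04155762]), 'orientation': array([ 0.01072645, -0.70491578,  0.70917546, -0.00698977])}
```

View pics/scene.png

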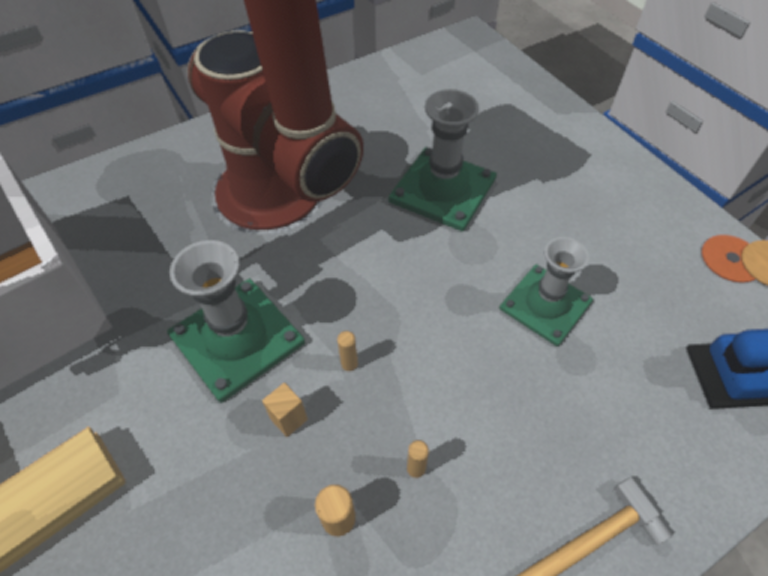

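View pics/top.png

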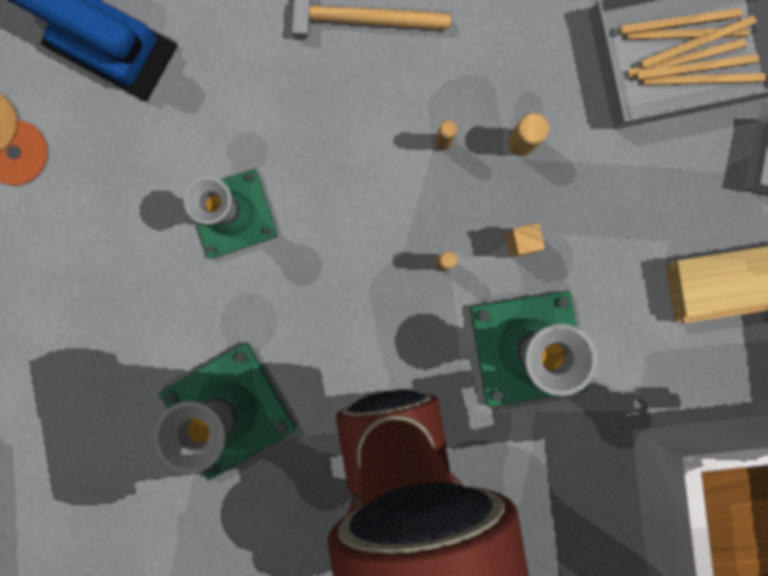

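The pictures show three tubes. In the 1.5x top view their mouths are at (208,201), (192,437) and (560,360). The one at (208,201) is the smallest in both views. The slim pegs have their tops at about (448,129) and (448,260); the thick peg is at (532,130) and the square block at (526,238). Next I triangulate and confirm in an enlarged crop.

Run:
```python
from h import *
t=manip.camera_params("top"); s=manip.camera_params("scene")
def tri(a,b):
    o1,d1=ray(t,*a);o2,d2=ray(s,*b); A=np.c_[d1,-d2]; k=np.linalg.lstsq(A,o2-o1,rcond=None)[0]
    p,q=o1+k[0]*d1,o2+k[1]*d2; return (p+q)/2,np.linalg.norm(p-q)
f=lambda x:np.array(x)/1.5
for n,a,b,z in (("tube",(208,201),(566,255),.15),("pegNear",(448,260),(347,338),.09),("pegFar",(448,129),(418,446),.09)):
    print(n,*tri(f(a),f(b)),atz(t,*f(a),z),atz(s,*f(b),z))
print("plate",[atz(t,*f(p),.014).round(3) for p in ((193,188),(257,170),(277,236),(209,258))])
print("rim widths", [np.linalg.norm(atz(t,*f(a),.15)-atz(t,*f(b),.15)) for a,b in (((184,201),(232,201)),((157,437),(227,437)),((525,360),(595,360)))])
im=np.load("top.npy"); a=im[100:180,110:200]; b=im[70:190,250:370]
r=lambda x:cv2.resize(x,(390,520 if 0 else 390),interpolation=cv2.INTER_CUBIC)
a=im[95:185,115:205]; b=im[70:190,250:370]
save("crop",np.hstack([r(a),r(b)]))
```

```text
tube [0.51453876 0.29473968 0.14529911] 0.0013112954147496607 [0.51337936 0.29281218 0.15      ] [0.51690704 0.29191927 0.15      ]
pegNear [ 0.43128374 -0.05463656  0.08767697] 0.003250382247971957 [ 0.43036475 -0.05585128  0.09      ] [ 0.43331152 -0.05375088  0.09      ]
pegFar [ 0.63016304 -0.05650886  0.09485522] 0.0013381167819651318 [ 0.6311436  -0.05754388  0.09      ] [ 0.62922718 -0.05484561  0.09      ]
plate [array([0.557, 0.357, 0.014]), array([0.586, 0.251, 0.014]), array([0.477, 0.218, 0.014]), array([0.441, 0.331, 0.014])]
rim widths [np.float64(0.0688920356634608), np.float64(0.09954816284259475), np.float64(0.09922895487652898)]
```

View pics/crop.png

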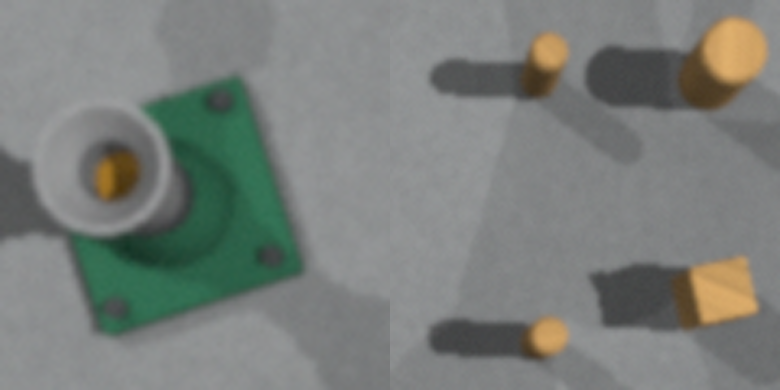

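The rim measures 69 mm at z=0.15, which matches the 68 mm given; the other two are 99 mm. So the meant tube is the one at about (0.514, 0.293). The slim pegs are at (0.432, -0.055) and (0.630, -0.057), with their tops close to 0.09. I take the far peg first.

Call:
drive_tool(commands="85 1 -0.66 0 0;85 1 -0.66 0 0;85 1 -0.66 0 0;85 1 -0.66 0 0;85 1 -0.66 0 0;85 1 -0.66 0 0;85 1 -0.66 0 0;85 1 -0.66 0 0")

```text
time: 1.1
tool_pos: [0.3604, -0.3806, 0.2307]
tool_rot: [-0.0, 0.99, 0.14, -0.0]
contact_force: [-0.0, -0.4, -0.0]
gripper_width: 0.991
```

Call:
drive_tool(commands="85 1 -0.66 0 0;85 1 -0.66 0 0;85 1 -0.66 0 0;85 1 -0.66 0 0;85 1 -0.66 0 0;85 1 -0.66 0 0;85 0.5 -0.4 0 0;85 0 0 0 0")

```text
time: 2.1
tool_pos: [0.5111, -0.2014, 0.2309]
tool_rot: [-0.0, 0.99, 0.141, -0.0]
contact_force: [-0.4, -0.3, -0.7]
gripper_width: 0.995
```

```bash
cat >> h.py <<'E'
def to(p):
    s=manip.state(); d=rot(s["tool_rot"]).T@(np.array(p)-s["tool_pos"]); print("t",s["time"],"tcp",s["tool_pos"].round(4),"units",(d/.03).round(2),"F",s["contact_force"].round(1),"w",round(s["gripper_width"]*85.4,1))
E
python3 - <<'E'
from h import *
to([.630,-.0565,.17])
c=manip.camera_params("wrist"); im=manip.grab_frame("wrist"); save("w1",im,1.5)
print([ (np.array(proj(c,p))*1.5).round() for p in ([.630,-.0565,.09],[.630,-.0565,0])], c)
E
```

```text
t 2.1 tcp [ 0.5111 -0.2014  0.2309] units [ 5.16 -3.53  2.03] F [-0.4 -0.3 -0.7] w 84.9
[array([199.,   8.]), array([246.,  45.])] {'fx': 285.16016670227845, 'fy': 285.16016670227845, 'cx': 253.01732728374105, 'cy': 189.86742628491325, 'xyz': array([ 0.58342529, -0.17865644,  0.37350687]), 'orientation': array([ 0.12036575,  0.79091151, -0.59313084, -0.09037076])}
```

View pics/w1.png

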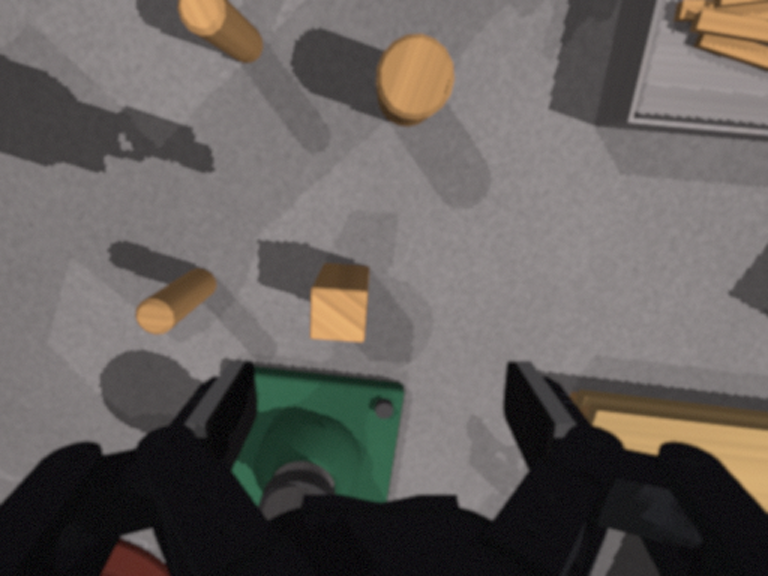

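The wrist view shows the far peg's top at about (204,14), the near peg's top at (157,315), the thick peg at (415,77) and the block at (340,310). This agrees with the predicted positions to a few mm.

Run:
```python
from h import *
c=manip.camera_params("wrist")
for p in ((204,14),(157,315)): print(atz(c,p[0]/1.5,p[1]/1.5,.09))
to([.629,-.058,.17])
```

```text
[ 0.62776419 -0.06047847  0.09      ]
[ 0.43253943 -0.05865501  0.09      ]
t 2.15 tcp [ 0.5107 -0.2022  0.231 ] units [ 5.13 -3.52  2.03] F [-0.1 -0.3  0.7] w 85.1
```

Call:
drive_tool(commands="85 0.9 -0.6 0.2 0;85 0.9 -0.6 0.3 0;85 0.9 -0.6 0.3 0;85 0.9 -0.6 0.3 0;85 0.9 -0.6 0.3 0;85 0.63 -0.52 0.3 0;85 0 0 0.3 0;85 0 0 0 0")

```text
time: 3.15
tool_pos: [0.6285, -0.0587, 0.17]
tool_rot: [-0.0, 0.99, 0.14, -0.001]
contact_force: [0.2, -0.3, -0.8]
gripper_width: 1.0
```

Run:
```python
from h import *
to([.629,-.058,.055])
c=manip.camera_params("wrist"); im=manip.grab_frame("wrist"); save("w2",im,1.5)
print([ (np.array(proj(c,p))*1.5).round() for p in ([.629,-.058,.09],[.629,-.058,0])])
```

```text
t 3.15 tcp [ 0.6285 -0.0587  0.17  ] units [ 0.03 -0.02  3.83] F [ 0.2 -0.3 -0.8] w 85.4
[array([382., 295.]), array([381., 256.])]
```

View pics/w2.png

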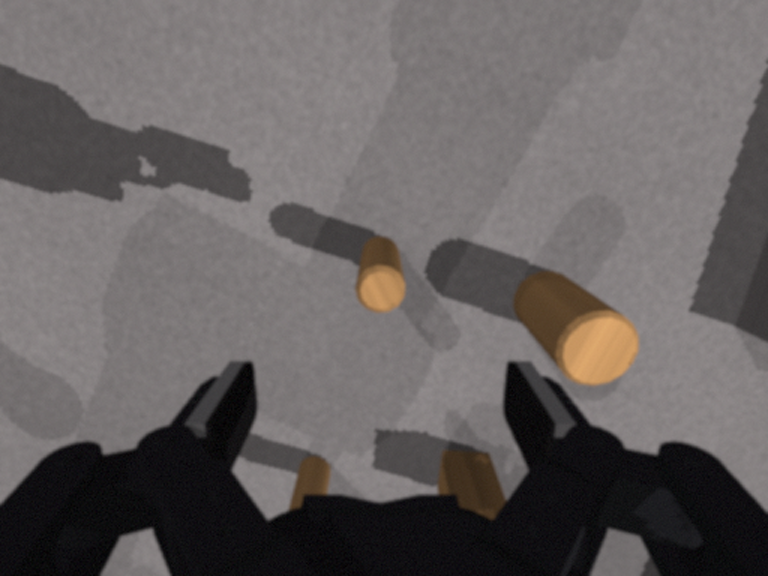

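The far peg's top is at (381,288), against (382,295) predicted, so it lies about 3.5 mm further along tool +x. I correct for that, go down and grip.

Call:
drive_tool(commands="85 0.12 -0.02 0.6 0;85 0 0 0.8 0;85 0 0 0.8 0;85 0 0 0.8 0;85 0 0 0.6 0;85 0 0 0.2 0;85 0 0 0 0;28 0 0 0 0")

```text
time: 4.2
tool_pos: [0.6338, -0.0566, 0.0586]
tool_rot: [0.0, 0.99, 0.14, 0.001]
contact_force: [-0.2, 0.4, -0.5]
gripper_width: 0.817
```

Call:
drive_tool(commands="0 0 0 0 0;0 0 0 0 0;0 0 0 0 0;0 0 0 0 0;0 0 0 0 0;0 0 0 -0.5 0;0 0 0 -1 0;0 0 0 -1 0")

```text
time: 5.2
tool_pos: [0.6323, -0.0562, 0.133]
tool_rot: [-0.0, 0.99, 0.14, -0.001]
contact_force: [0.8, 0.5, 0.1]
gripper_width: 0.309
```

Run:
```python
from h import *
to([.514,.293,.24])
```

```text
t 5.2 tcp [ 0.6323 -0.0562  0.133 ] units [ -0.57 -12.28  -3.56] F [0.8 0.5 0.1] w 26.4
```

Call:
drive_tool(commands="0 0 -0.4 -0.9 0;0 -0.05 -0.9 -0.9 0;0 -0.05 -0.9 -0.9 0;0 -0.05 -0.9 -0.9 0;0 -0.05 -0.9 0 0;0 -0.05 -0.9 0 0;0 -0.05 -0.9 0 0;0 -0.05 -0.9 0 0")

```text
time: 6.2
tool_pos: [0.5663, 0.1346, 0.2405]
tool_rot: [-0.0, 0.99, 0.14, -0.0]
contact_force: [-0.5, 0.3, -0.3]
gripper_width: 0.31
```

Call:
drive_tool(commands="0 -0.05 -0.9 0 0;0 -0.05 -0.9 0 0;0 -0.05 -0.9 0 0;0 -0.05 -0.9 0 0;0 -0.05 -0.9 0 0;0 -0.02 -0.8 0 0;0 0 -0.28 0 0;0 0 0 0 0")

```text
time: 7.2
tool_pos: [0.5128, 0.2924, 0.2403]
tool_rot: [0.0, 0.99, 0.14, -0.0]
contact_force: [-0.6, -0.1, -1.0]
gripper_width: 0.312
```

Run:
```python
from h import *
to([.514,.293,.166])
c=manip.camera_params("wrist"); im=manip.grab_frame("wrist"); save("w3",im,1.5); np.save("w3.npy",im)
t=manip.state()["tool_pos"]; print([ (np.array(proj(c,p))*1.5).round() for p in ([.514,.293,.15],[t[0],t[1],t[2]+.035],[t[0],t[1],t[2]-.055])])
```

```text
t 7.2 tcp [0.5128 0.2924 0.2403] units [ 0.05 -0.01  2.48] F [-0.6 -0.1 -1. ] w 26.7
[array([382., 288.]), array([387., 422.]), array([384., 312.])]
```

View pics/w3.png

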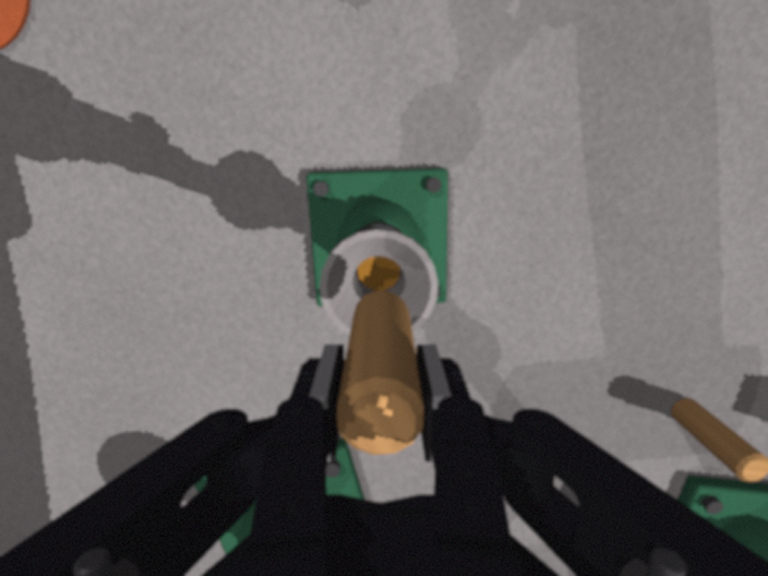

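The rim centre is at about (379,287) and the peg's lower end hangs at about (384,314). The peg lines up with the bore to about 2 mm, so I shift slightly in -y and lower it into the funnel.

Call:
drive_tool(commands="0 0.03 -0.06 0.3 0;0 0 0 0.4 0;0 0 0 0.4 0;0 0 0 0.3 0;0 0 0 0.2 0;0 0 0 0.15 0;0 0 0 0.15 0;0 0 0 0 0")

```text
time: 8.25
tool_pos: [0.5134, 0.2944, 0.183]
tool_rot: [0.0, 0.99, 0.14, 0.0]
contact_force: [0.0, -0.3, -0.8]
gripper_width: 0.308
```

Run:
```python
from h import *
to([.514,.293,.166])
```

```text
t 8.25 tcp [0.5134 0.2944 0.183 ] units [0.01 0.05 0.57] F [ 0.  -0.3 -0.8] w 26.3
```

Call:
drive_tool(commands="0 0 0 0.2 0;0 0 0 0.2 0;0 0 0 0.1 0;0 0 0 0 0;85 0 0 0 0;85 0 0 0 0;85 0 0 0 0;85 0 0 0 0")

```text
time: 9.25
tool_pos: [0.5133, 0.2944, 0.1684]
tool_rot: [-0.0, 0.99, 0.14, 0.0]
contact_force: [-0.1, 0.4, 0.1]
gripper_width: 0.997
```

Call:
drive_tool(commands="85 0 0 -0.4 0;85 0 0 -0.8 0;85 0 0 -1 0;85 0 0 -1 0;85 0 0 -0.2 0;85 0 0 0 0;85 0 0 0 0;85 0 0 0 0")

```text
time: 10.25
tool_pos: [0.5127, 0.2942, 0.2686]
tool_rot: [0.0, 0.99, 0.14, -0.001]
contact_force: [-0.3, 0.0, 0.3]
gripper_width: 0.993
```

Run:
```python
from h import *
to([.432,-.057,.17])
c=manip.camera_params("wrist"); im=manip.grab_frame("wrist"); save("w4",im,1.5)
print([ (np.array(proj(c,p))*1.5).round() for p in ([.514,.294,.15],[.514,.294,.20],[.514,.294,.19])])
```

```text
t 10.25 tcp [0.5127 0.2942 0.2686] units [-5.82 10.5   3.31] F [-0.3  0.   0.3] w 84.8
[array([383., 274.]), array([384., 301.]), array([383., 295.])]
```

View pics/w4.png

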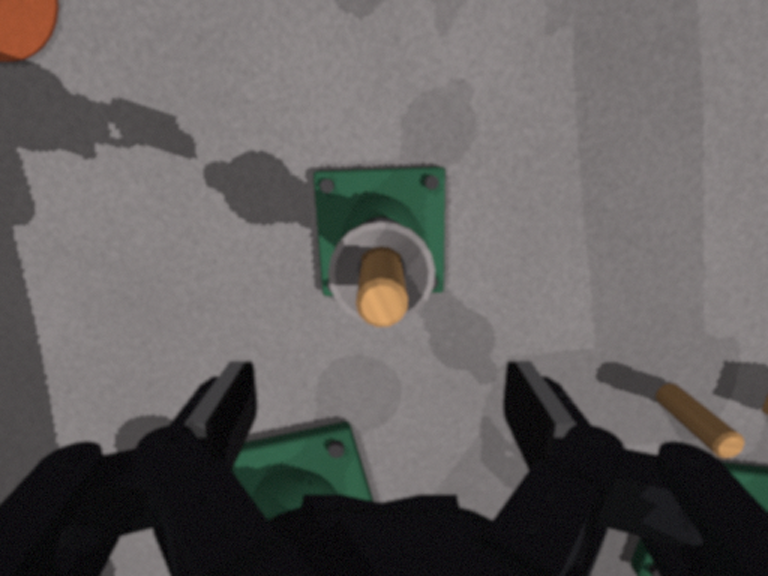

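Peg 1 stands upright in the mouth, its top at (383,302) where z=0.20 predicts (384,301). The near peg's top is at (729,445). On to peg 2.

Call:
drive_tool(commands="85 -0.5 0.9 0 0;85 -0.53 0.96 0 0;85 -0.53 0.96 0 0;85 -0.53 0.96 0 0;85 -0.53 0.96 0 0;85 -0.53 0.96 0 0;85 -0.53 0.96 0.4 0;85 -0.53 0.96 0.6 0")

```text
time: 11.3
tool_pos: [0.4552, 0.0387, 0.2402]
tool_rot: [0.0, 0.99, 0.14, 0.001]
contact_force: [-1.1, -1.0, 0.6]
gripper_width: 0.997
```

Call:
drive_tool(commands="85 -0.53 0.96 0.6 0;85 -0.53 0.96 0.6 0;85 -0.5 0.9 0.6 0;85 -0.03 0 0.5 0;85 0 0 0 0;85 0 0 0 0;85 0 0 0 0;85 0 0 0 0")

```text
time: 12.3
tool_pos: [0.4334, -0.0544, 0.172]
tool_rot: [0.0, 0.99, 0.14, 0.001]
contact_force: [-0.0, 0.8, -0.4]
gripper_width: 0.993
```

Run:
```python
from h import *
to([.432,-.055,.055])
c=manip.camera_params("wrist"); im=manip.grab_frame("wrist"); save("w5",im,1.5)
print([ (np.array(proj(c,p))*1.5).round() for p in ([.432,-.055,.09],[.432,-.055,0])])
```

```text
t 12.3 tcp [ 0.4334 -0.0544  0.172 ] units [-0.05  0.    3.9 ] F [-0.   0.8 -0.4] w 84.8
[array([383., 298.]), array([382., 259.])]
```

View pics/w5.png

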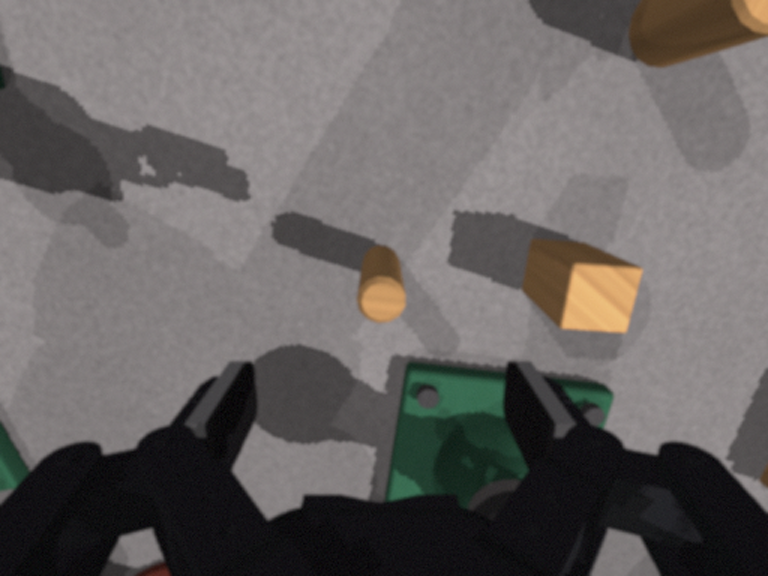

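The peg's top is at (382,299), against (383,298) predicted. Go down and grip.

Call:
drive_tool(commands="85 -0.05 0 0.6 0;85 0 0 0.8 0;85 0 0 0.8 0;85 0 0 0.8 0;85 0 0 0.6 0;85 0 0 0.25 0;85 0 0 0 0;28 0 0 0 0")

```text
time: 13.35
tool_pos: [0.4321, -0.0553, 0.0565]
tool_rot: [0.0, 0.99, 0.14, 0.001]
contact_force: [0.1, 0.4, 0.0]
gripper_width: 0.816
```

Call:
drive_tool(commands="0 0 0 0 0;0 0 0 0 0;0 0 0 0 0;0 0 0 0 0;0 0 0 0 0;0 0 0 -0.5 0;0 0 0 -1 0;0 0 0 -1 0")

```text
time: 14.35
tool_pos: [0.4308, -0.0549, 0.1315]
tool_rot: [-0.0, 0.99, 0.14, -0.001]
contact_force: [1.1, 1.0, -0.9]
gripper_width: 0.313
```

Call:
drive_tool(commands="0 0 0 -1 0;0 0 0 -1 0;0 0 0 -1 0;0 0 0 -1 0;0 0 0 -0.8 0;0 0 0 0 0;0 0 0 0 0;0 0 0 0 0")

```text
time: 15.35
tool_pos: [0.4307, -0.055, 0.2731]
tool_rot: [-0.001, 0.99, 0.14, -0.001]
contact_force: [0.8, -0.0, -0.6]
gripper_width: 0.311
```

Run:
```python
from h import *
to([.5134,.2942,.28])
```

```text
t 15.35 tcp [ 0.4307 -0.055   0.2731] units [  5.87 -10.42  -0.23] F [ 0.8 -0.  -0.6] w 26.6
```

Call:
drive_tool(commands="0 0.5 -0.9 -0.2 0;0 0.53 -0.95 -0.2 0;0 0.53 -0.95 0 0;0 0.53 -0.95 0 0;0 0.53 -0.95 0 0;0 0.53 -0.95 0 0;0 0.53 -0.95 0 0;0 0.53 -0.95 0 0")

```text
time: 16.35
tool_pos: [0.4897, 0.1984, 0.2853]
tool_rot: [0.0, 0.99, 0.14, -0.001]
contact_force: [-0.5, 0.3, -0.3]
gripper_width: 0.307
```

Call:
drive_tool(commands="0 0.53 -0.95 0 0;0 0.53 -0.95 0 0;0 0.5 -0.8 0 0;0 0.1 -0.17 0 0;0 0 0 0 0;0 0 0 0 0;0 0 0 0 0;0 0 0 0 0")

```text
time: 17.35
tool_pos: [0.5141, 0.2935, 0.287]
tool_rot: [-0.0, 0.99, 0.14, 0.0]
contact_force: [-0.5, 0.3, -1.3]
gripper_width: 0.304
```

Run:
```python
from h import *
to([.5134,.2942,.2565])
c=manip.camera_params("wrist"); im=manip.grab_frame("wrist"); save("w6",im[120:340,150:360],2.5)
s=manip.camera_params("scene"); sc=manip.grab_frame("scene"); u,v=map(int,proj(s,[.5134,.2942,.23])); save("s6",sc[max(v-70,0):v+90,u-80:u+80],3.5)
t=manip.state()["tool_pos"]
cr=lambda p:((np.array(proj(c,p))-[150,120])*2.5).round()
print([cr(p) for p in ([.5134,.2942,.15],[.5134,.2942,.2],[t[0],t[1],t[2]-.0565])])
```

```text
t 17.35 tcp [0.5141 0.2935 0.287 ] units [-0.02 -0.03  1.02] F [-0.5  0.3 -1.3] w 26.0
[array([259., 150.]), array([260., 188.]), array([262., 219.])]
```

View pics/w6.png

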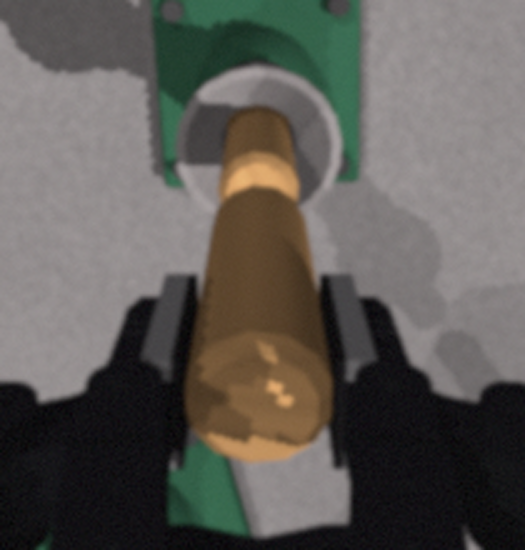

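View pics/s6.png

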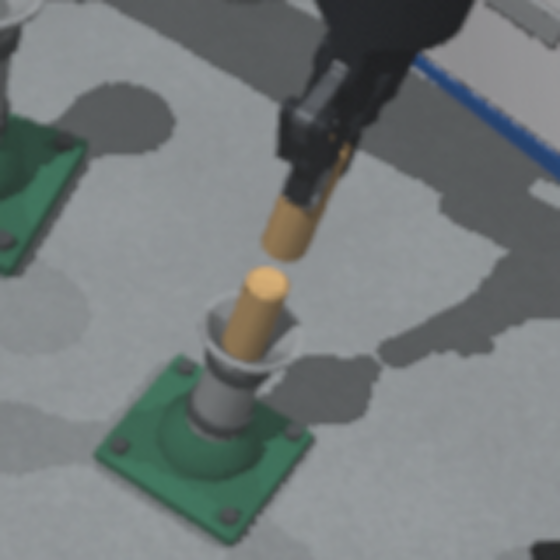

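Laterally, peg 1's top (x≈261) and peg 2's lower end (x≈262) line up in the wrist crop. In the scene crop, peg 1's top is at (267,283) and peg 2's lower end at about (286,243). I check this second direction numerically.

Run:
```python
from h import *
s=manip.camera_params("scene"); u,v=map(int,proj(s,[.5134,.2942,.23])); v0=max(v-70,0)
px=lambda x,y:(x/3.5+u-80,y/3.5+v0)
# peg1 top at z=.2, peg2 bottom at z=.2305
print(atz(s,*px(267,283),.2), atz(s,*px(286,240),.2305))
R_=rot(manip.state()["tool_rot"]); print(R_.T@(atz(s,*px(286,240),.2305)-atz(s,*px(267,283),.2))/.03)
```

```text
[0.51522037 0.29108217 0.2       ] [0.51036107 0.30037644 0.2305    ]
[-0.06977352 -0.34253621 -1.01667586]
```

The scene-view difference lies almost wholly along its viewing ray, so it is a height effect; across the ray it is 0.5 mm. The pegs are aligned. I lower to contact.

Call:
drive_tool(commands="0 -0.02 -0.02 0.3 0;0 0 0 0.4 0;0 0 0 0.2 0;0 0 0 0.1 0;0 0 0 0.1 0;0 0 0 0.1 0;0 0 0 0.1 0;0 0 0 0.1 0")

```text
time: 18.45
tool_pos: [0.5134, 0.2945, 0.245]
tool_rot: [-0.0, 0.99, 0.14, 0.0]
contact_force: [-1.3, -0.1, 4.0]
gripper_width: 0.31
```

Call:
drive_tool(commands="0 0 0 0.1 0;0 0 0 0.1 0;0 0 0 0.1 0;0 0 0 0.1 0;0 0 0 0.1 0;0 0 0 0.1 0;0 0 0 0.1 0;0 0 0 0.1 0")

```text
time: 19.45
tool_pos: [0.5133, 0.2944, 0.2206]
tool_rot: [-0.0, 0.99, 0.14, 0.0]
contact_force: [-0.4, 0.5, 3.8]
gripper_width: 0.308
```

Call:
drive_tool(commands="0 0 0 0.1 0;0 0 0 0.1 0;0 0 0 0.1 0;0 0 0 0.1 0;0 0 0 0.1 0;0 0 0 0.1 0;0 0 0 0.1 0;0 0 0 0.1 0")

```text
time: 20.45
tool_pos: [0.5133, 0.2944, 0.1966]
tool_rot: [-0.0, 0.99, 0.14, 0.0]
contact_force: [-1.2, -0.1, 3.8]
gripper_width: 0.313
```

Call:
drive_tool(commands="0 0 0 0.1 0;0 0 0 0.1 0;0 0 0 0.1 0;0 0 0 0.1 0;0 0 0 0.1 0;0 0 0 0.1 0;0 0 0 0.05 0;0 0 0 0.05 0")

```text
time: 21.45
tool_pos: [0.5135, 0.2944, 0.1759]
tool_rot: [0.0, 0.99, 0.14, 0.0]
contact_force: [0.7, 0.3, 4.9]
gripper_width: 0.31
```

Call:
drive_tool(commands="0 0 0 0.08 0;0 0 0 0.08 0;0 0 0 0.06 0;0 0 0 0.04 0;0 0 0 0.03 0;0 0 0 0.02 0;0 0 0 0 0;0 0 0 0 0")

```text
time: 22.45
tool_pos: [0.5135, 0.2944, 0.1666]
tool_rot: [0.0, 0.99, 0.14, 0.0]
contact_force: [1.2, 0.0, 4.8]
gripper_width: 0.312
```

Still about 5 N; I continue gently until the force rises at the bottom.

Call:
drive_tool(commands="0 0 0 0.03 0;0 0 0 0.03 0;0 0 0 0.03 0;0 0 0 0.02 0;0 0 0 0 0;0 0 0 0 0;0 0 0 0 0;0 0 0 0 0")

```text
time: 23.45
tool_pos: [0.5144, 0.295, 0.1665]
tool_rot: [-0.001, 0.99, 0.14, 0.002]
contact_force: [-2.2, -1.5, 15.2]
gripper_width: 0.308
```

The force jumped to 15 N with no travel, with the TCP at 0.1665, which is exactly the height predicted for bottom. I unload, release and retreat upward.

Call:
drive_tool(commands="0 0 0 -0.09 0;0 0 0 0 0;85 0 0 0 0;85 0 0 0 0;85 0 0 0 0;85 0 0 0 0;85 0 0 0 0;85 0 0 -0.3 0")

```text
time: 24.45
tool_pos: [0.5128, 0.2942, 0.1743]
tool_rot: [0.0, 0.99, 0.14, -0.001]
contact_force: [-0.2, 0.5, -1.0]
gripper_width: 1.0
```

Call:
drive_tool(commands="85 0 0 -0.6 0;85 0 0 -1 0;85 0 0 -1 0;85 0 0 -1 0;85 0 0 -0.3 0;85 0 0 0 0;85 0 0 0 0;85 0 0 0 0")

```text
time: 25.45
tool_pos: [0.5128, 0.2941, 0.2902]
tool_rot: [0.0, 0.99, 0.14, -0.001]
contact_force: [0.1, -0.2, 0.6]
gripper_width: 0.994
```

Run:
```python
from h import *
to([.5134,.2942,.2565])
c=manip.camera_params("wrist"); im=manip.grab_frame("wrist"); a=im[120:280,170:330]
s=manip.camera_params("scene"); sc=manip.grab_frame("scene"); u,v=map(int,proj(s,[.5134,.2942,.2])); v0=v-60; b=sc[v0:v0+160,u-80:u+80]
save("fin",np.hstack([a,b]),2.4)
print("wrist top.2/.15",[((np.array(proj(c,[.5134,.2942,z]))-[170,120])*2.4).round() for z in (.2,.15)])
print("scene",[((np.array(proj(s,[.5134,.2942,z]))-[u-80,v0])*2.4+[384,0]).round() for z in (.2,.15)])
```

```text
t 25.45 tcp [0.5128 0.2941 0.2902] units [0.02 0.   1.12] F [ 0.1 -0.2  0.6] w 84.9
wrist top.2/.15 [array([204., 174.]), array([203., 138.])]
scene [array([578., 146.]), array([564., 179.])]
```

View pics/fin.png

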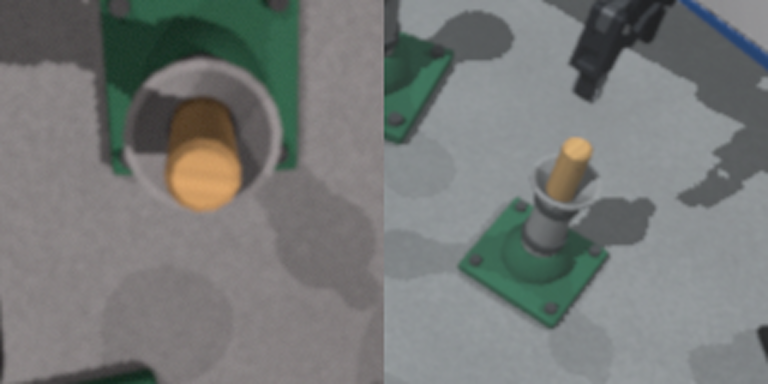

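The second peg stands upright in the centre of the mouth. In the wrist view its top is at (204,174), as predicted for z=0.20, and in the scene view it is at (575,150), within about 4 px of the prediction. The gripper is clear, so I hand in.

```bash
python3 -c "
from plant import manip
print(manip.job_done())"
```

```text
the job is handed in; nothing more can be done
None
```

Both slim pegs are in the small tube, and I handed the job in at about 25.5 s of the 61 s allowed. The far peg went in first. The near one was set on it and pushed down at about 5 N. It stopped with the force at 15 N and no more travel, at the height expected for the closed bottom.

- **Last checks:** after release, the second peg stands upright and centred. In the wrist view its top is where it should be for 50 mm above the rim; in the scene view it is within about 4 px. The gripper is open and clear.
- **Not measured directly:** the follower's depth and the lower peg are hidden in the tube. I infer them from the stop height and the force.
- **Disagreed on the way:** before the push, the scene view put the second peg about 10 mm off the first, almost all along its line of sight, so I took it as a height effect. The wrist view showed the two lined up.

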